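# Close the bead roller by tipping its upper board over

## Task

Close the bead roller without grasping or lifting anything: with the fingertips push the loose grooved board squarely against the front edge of the fixed lower part, keep pushing gently so that its near long edge tips up, and turn it over onto the fixed board, grooves down. Then push it home so that it lies flat on the fixed board, its back edge up to the guide rail and its ends level with those of the board below. Leave the other things on the table where they are, and finish clear of everything.

Things in the scene. Friction and masses are not known exactly. Their poses are not given: they have to be found in the camera images.
- upper_board: loose upper board of the bead roller: dark wood, 60 (its x) x 120 (its y) x 14 mm, about 0.1 kg, grooves along y in its +z face. Origin: centre of its plain back face, z from back to grooves. At the start it lies in front of the fixed part, grooves up, a little askew and off to one side, x roughly towards that part
- upper_cleats (a point): point in the plane of the feet of two wooden grip cleats on the upper board's back, on which it first lies: each 36 mm along its x, 16 mm along its y, 9 mm high, centred at y = +40 and -40 mm. So its back is first 9 mm above the table, and fingertips just above the table reach up to 12 mm under each long edge
- upper_near_edge (a point): point on the upper board: centre of the long side face (its x = -30, y = 0, z = 7 mm) that faces the robot at the start. If fingertips that reach below this face press it (about 6 N) towards the fixed edge and then move up and round, the edge sticks to them and rises
- upper_far_edge (a point): point on the upper board: centre of the long side face (its x = +30, y = 0, z = 7 mm) that faces the fixed part at the start. The board pivots on this side against the fixed front edge until it stands on this face; pushed on near its top it then topples onto the fixed board and lands part over the front edge, free to slide
- lower_board: fixed lower board of the roller: same size (60 x 120 x 14 mm), grooves up, x away from the robot, z up. Origin: centre of its underside, 5 mm above the table on a thin plywood base plate (190 mm along y). Small steel angles, lower than its top, hold its ends. With the upper board home, that board's origin (its back, then on top) is 28 mm above this origin
- lower_front_edge (a point): middle of the fixed board's upper front edge, at its x = -30, y = 0, z = 14 mm, 19 mm above the table. Below it the board's front face and the base plate's front edge are flush: one upright wall from the table up, 120 mm wide in y (the plate, 5 mm high, goes on to 190 mm), square to the lower board's x
- rail_face (a point): point level with the fixed board's top, on the inner face of the fixed wooden guide rail behind it: at the lower board's x = 32, y = 0, z = 14 mm, 2 mm behind the board's back edge. The rail is 176 mm long in y, its top 27 mm above the table, the upper 5 mm of its inner edge bevelled at 45 degrees
- slip_cup: bystander, not to be disturbed: straight-sided bisque cup, 68 mm across and 64 mm high, right of the roller; origin at the centre of its foot
- wood_rib: bystander, not to be disturbed: flat wooden shaping rib, 103 x 49 x 4 mm, front right; origin under its middle
- needle_tool: bystander, not to be disturbed: needle tool with wooden handle, 152 mm long, 12 mm thick, lying on the left; origin under its middle
- thread_spool: bystander, not to be disturbed: small wooden spool of dark thread, 36 mm long, 29 mm across, on the right; origin under its middle
- clay_lump_0: bystander, not to be disturbed: brown clay lump about 40 mm across and 26 mm high, behind the rail; origin at its underside
- clay_lump_2: bystander, not to be disturbed: brown clay lump about 35 mm across and 23 mm high, behind the rail; origin at its underside
- bead_tube_7: bystander, not to be disturbed: brown tube bead 24 mm long and 11 mm thick, behind the rail; origin at its underside
Not all that is in view belongs to the job. What is shaped like the upper_board but blue or yellow is not meant.

How it is judged (in metres and radians):
On the way:
1. the upper board is tipped steeply up on its far long edge, this edge still low down at the front edge of the fixed lower board (angle between upper_board's own z axis and vertical between 1 and 2 rad and height (world z) of upper_far_edge below 0.03 m and x of upper_far_edge in the frame of lower_board between -0.06 and -0.02 m), for 0.05 s.
At the end, for the whole second after the job is handed in: the upper board lies still, grooves down and flat (within about 5 degrees) on the lower board: its long edges within 6 mm and its ends within 10 mm of those below, parallel within 4 degrees (angle between upper_board's own z axis and vertical above 3.05 rad and x of upper_board in the frame of lower_board between -0.006 and 0.006 m and y of upper_board in the frame of lower_board between -0.01 and 0.01 m and z of upper_board in the frame of lower_board between 0.025 and 0.031 m and angle between the y axis of upper_board and the y axis of lower_board, either way round below 0.07 rad and linear speed of upper_board below 0.02 m/s); the robot touches nothing.
It fails at once if the upper board is lifted clear (both its long edges over 50 mm above the table) (height (world z) of each of upper_far_edge, upper_near_edge above 0.05 m).
It fails at once if the fingers pinch the upper board or press on it hard, with over 38 N in all (contact force between the fingers and upper_board above 38 N).
It fails at once if a bystander is moved by over 25 mm (distance of any of slip_cup, wood_rib, needle_tool, thread_spool, clay_lump_0, clay_lump_2, bead_tube_7 from where it was at the start of the episode above 0.025 m).
It also fails if it takes over 70 s, if anything falls off the work surface, if the arm or the gripper's body presses on something with over 40 N, if the wrist force passes 120 N, or if a joint passes its speed limit or range.

## Robot

A 7-joint arm with a two-finger parallel gripper is mounted at the origin on the work surface; the furniture and walls round the work are solid. World frame = base frame: x ahead of the robot, y to its left, z up, the work surface at z = 0. Lengths are in m, angles in degrees, forces in N, time in s.
With the tool pointing down it reaches from about 0.35 to 0.775 m from the base axis. Payload 3.1 kg.
Tool frame: the origin (TCP) lies on the centre line of the jaws, within the pads' length; the fingertips stand 17 mm ahead of it and the grasp point (between the pads) lies 2 mm behind it (robot.tip_reach is the distance from the TCP to the fingertips, in m); z points along the fingers, y is the line along which they close (so a half turn about z gives the same grasp; the last joint's range is limited). The gripper opens to 85 mm and grips with 20 to 120 N. Pads are 22 mm wide; open, the fingers measure 114 mm over their backs; the gripper's body (76 mm by 85 mm) begins 54 mm behind the grasp point. The pads swing forward as they close: fully open they stand 13 mm farther back than shut.
Start: joints at [-2.389, 17.813, 0.802, 86.603, -0.252, 75.585, -1.558], TCP at [0.55, 0, 0.248] pointing down, gripper open.
Joint ranges: [-154.91, 154.91], [-16.99, 109.72], [-72.82, 74.43], [7.12, 147.25], [-82.49, 262.49], [11.32, 116.49], [-174.64, 174.64]. Speed limits (degrees/s): [159.86, 159.86, 180, 180, 180, 180, 180].

## Interface

Orientations are given as [roll, pitch, yaw] about the fixed x, y, z axes, in that order (R = Rz(yaw) Ry(pitch) Rx(roll)).
In Python, from station import robot, fingers, vision, workorder, recognise gives the robot as it stands. Calls block until the motion is done:
- robot.move_to(position, orientation): joint-space move of the TCP to a pose.
- robot.line_to(position, orientation=None, velocity=0.15, f_stop=None): straight line of the TCP; orientation=None keeps the orientation; velocity is the mean speed in m/s. With f_stop (N) it stops when the force on the tool has changed by that much, and returns True; else False.
- robot.move_j(angles): joint-space move.
- fingers.gripper_to(opening, force=None): opening from 0.0 (shut) to 1.0 (fully open); force is the grip in N (None keeps the last); returns when the fingers have stopped.
- robot.pause(seconds).
- robot.inverse_kinematics(position, orientation): joint angles nearest the present ones, or None.
- vision.grab_frame(name): name is "scene" or "side" or "wrist"; returns the picture (480x640x3 uint8, red, green, blue); there is no depth.
- vision.calibration(name): a dict with "mtx" (3x3 intrinsics, pixels), "extrinsics" (4x4, takes a point from world to camera coordinates); the wrist camera has in their place "T_tool_cam" (4x4, takes a point from camera to tool coordinates, whose origin is the TCP and whose axes are the flange's). Camera axes: x right, y up, looking along -z (the intrinsics and any distortion apply to the point x, -y, -z); pixel columns grow to the right and rows downward; lengths in m; the calibration is good to about 2 mm. The wrist camera is an equidistant fisheye: a pixel r from the principal point sees the ray r / f radians off the axis. A picture is of the moment at which its call begins: read the wrist's pose just before it. calibration takes no time and is no camera call.
A pose or a line that the arm cannot do raises robot.PlanningError and nothing moves.
- workorder.close_job(): hands the job in; it is judged then, once.
Trained networks look in the newest picture that a camera, given by its name, has taken for a name from the list of things; names that differ only in an ending like _2 or _b are one class to them, and where a whole thing is asked for, a point or a joint stands for the part that bears it (a point fixed in the world has none). Each returns a list of dicts, best first, with "p" (0 to 1); they miss things now and then, are a little off and sometimes report something else, mostly with a low value. They report only what shows in the picture. A call takes as long as a camera call. They do not tell look-alikes from the thing itself.
- recognise(label, camera): "rect" ([centre column, centre row, width, height] in pixels, round what is visible of it).
Readings, each from a call of its own:
- robot.current_time_s(): time.
- robot.current_joint_positions(): joint angles.
- robot.current_dq(): joint speeds.
- robot.current_joint_torque(): joint torques, N m.
- robot.current_tool_pos(): TCP position.
- robot.current_eef_rot(): TCP orientation.
- robot.current_contact_force(): force on the tool from outside, world axes, zero at the start.
- robot.current_torque(): the same for the moment, N m.
- robot.current_finger_gap(): opening from 0.0 (shut) to 1.0 (fully open).
- robot.current_gripper_force(): force on a finger pad.
Only numpy, scipy, OpenCV 4.12 (cv2) and the standard library are available. Lean on these libraries where they do the work, as an engineer would, in place of code of your own. Each camera call takes 0.05 s, during which the arm holds its last target. There are 200 camera calls.

## Working session

There is one attempt and no reset: what is moved stays moved. The work goes in short steps, each a Python script; the robot and the scene stay as the last script left them, time stands still between calls to the robot, and variables do not carry over. Pictures are saved under pics/ and viewed, at most 10 in all, crops included, and the job is handed in when it is done.

```bash
ls; mkdir -p pics
python3 - <<'E'
from station import robot, fingers, vision, workorder, recognise
import cv2,numpy as np
for c in ("scene","side"):
    im=vision.grab_frame(c); cv2.imwrite(f"pics/{c}0.png",im[:,:,::-1])
    k=vision.calibration(c); print(c,{a:np.round(np.array(b),4).tolist() for a,b in k.items()})
    for n in ("upper_board","lower_board","slip_cup","wood_rib","needle_tool","thread_spool"):
        print(n,[(np.round(r["rect"]).tolist(),round(r["p"],2)) for r in recognise(n,c)[:3]])
print(robot.current_time_s())
E
```

```text
pics
scene {'mtx': [[488.6677, 0.0, 317.5622], [0.0, 488.6677, 239.6157], [0.0, 0.0, 1.0]], 'extrinsics': [[-0.6585, -0.7526, 0.0023, 0.2919], [0.5213, -0.4539, 0.7227, -0.2816], [-0.5428, 0.4771, 0.6912, -0.8427], [0.0, 0.0, 0.0, 1.0]]}
upper_board [([278.0, 334.0, 64.0, 38.0], 0.98), ([279.0, 254.0, 68.0, 45.0], 0.74), ([287.0, 441.0, 68.0, 77.0], 0.69)]
lower_board [([258.0, 223.0, 55.0, 36.0], 0.61)]
slip_cup [([358.0, 188.0, 26.0, 35.0], 0.93)]
wood_rib [([358.0, 240.0, 24.0, 27.0], 0.68)]
needle_tool []
thread_spool []
side {'mtx': [[573.5746, 0.0, 328.0715], [0.0, 573.5746, 246.0807], [0.0, 0.0, 1.0]], 'extrinsics': [[-0.9239, -0.3827, -0.0037, 0.412], [0.1312, -0.3258, 0.9363, -0.0939], [-0.3595, 0.8645, 0.3512, -1.473], [0.0, 0.0, 0.0, 1.0]]}
upper_board [([392.0, 321.0, 62.0, 29.0], 0.66), ([299.0, 260.0, 36.0, 19.0], 0.6)]
lower_board [([267.0, 251.0, 38.0, 18.0], 0.88), ([346.0, 244.0, 16.0, 10.0], 0.37)]
slip_cup [([324.0, 221.0, 21.0, 24.0], 0.9)]
wood_rib [([345.0, 246.0, 18.0, 10.0], 0.47), ([326.0, 221.0, 21.0, 26.0], 0.26)]
needle_tool [([328.0, 236.0, 15.0, 9.0], 0.43), ([273.0, 279.0, 26.0, 12.0], 0.42)]
thread_spool []
0.7
```

View pics/scene0.png

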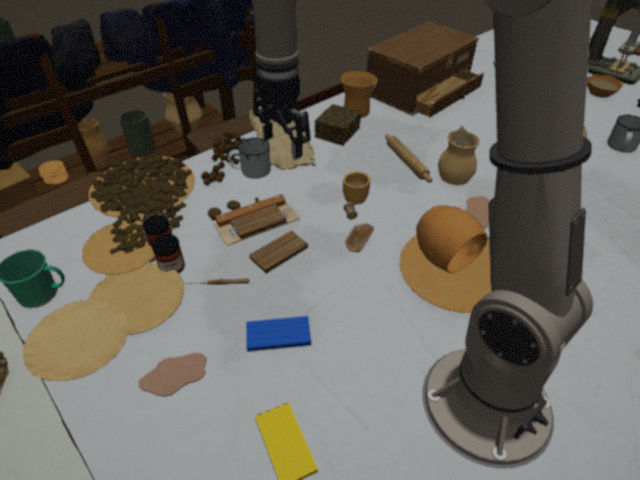

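```bash
cat > h.py <<'E'
from station import robot, fingers, vision, workorder, recognise
import cv2,numpy as np
from scipy.spatial.transform import Rotation as R
def px2w(cam,u,v,z=0.0):
    k=vision.calibration(cam);K=np.array(k["mtx"]);E=np.array(k["extrinsics"])
    d=np.linalg.inv(K)@[u,v,1]; d=np.array([d[0],-d[1],-d[2]])
    Rm=E[:3,:3];c=-Rm.T@E[:3,3];w=Rm.T@d
    return c+w*(z-c[2])/w[2]
def wrist_T():
    p=np.array(robot.current_tool_pos());r=robot.current_eef_rot()
    T=np.eye(4);T[:3,:3]=R.from_euler("xyz",r,degrees=True).as_matrix();T[:3,3]=p
    return T@np.array(vision.calibration("wrist")["T_tool_cam"])
def wpx2w(T,K,u,v,z):
    a=np.array([(u-K[0,2])/K[0,0],(v-K[1,2])/K[1,1]]);r=np.hypot(*a)
    s=np.sin(r)/r if r>1e-9 else 1
    d=T[:3,:3]@np.array([a[0]*s,-a[1]*s,-np.cos(r)])
    return T[:3,3]+d*(z-T[2,3])/d[2]
E
python3 - <<'E'
from h import *
print(px2w("scene",278,334,.02),px2w("scene",279,254,.02),px2w("scene",287,441,.02),px2w("scene",258,223,.02))
T=wrist_T();im=vision.grab_frame("wrist");cv2.imwrite("pics/wrist0.png",im[:,:,::-1])
print(vision.calibration("wrist"),T,robot.current_eef_rot())
for n in ("upper_board","lower_board","slip_cup","wood_rib","needle_tool","thread_spool"):
        print(n,[(np.round(r["rect"]).tolist(),round(r["p"],2)) for r in recognise(n,"wrist")[:3]])
E
```

```text
[0.33787038 0.19131381 0.02      ] [0.5038273  0.05963747 0.02      ] [0.1671963  0.30586644 0.02      ] [0.61693294 0.03392686 0.02      ]
{'mtx': array([[371.64829954,   0.        , 316.52678758],
       [  0.        , 371.64829954, 238.8395792 ],
       [  0.        ,   0.        ,   1.        ]]), 'T_tool_cam': array([[-5.35081506e-04,  9.62254493e-01,  2.72150700e-01,
         6.77204268e-02],
       [ 9.99999790e-01,  4.15561412e-04,  4.96804002e-04,
         8.98661203e-04],
       [ 3.64956554e-04,  2.72150909e-01, -9.62254514e-01,
        -1.25734008e-01],
       [ 0.00000000e+00,  0.00000000e+00,  0.00000000e+00,
         1.00000000e+00]])} [[ 9.99999879e-01  3.15037858e-04  3.77075413e-04  5.50900484e-01]
 [-4.05767172e-04  9.62255371e-01  2.72147821e-01  6.77657287e-02]
 [-2.77105975e-04 -2.72147941e-01  9.62255383e-01  3.74060860e-01]
 [ 0.00000000e+00  0.00000000e+00  0.00000000e+00  1.00000000e+00]] [1.79994788e+02 1.08635596e-03 9.00045040e+01]
upper_board [([22.0, 2.0, 40.0, 2.0], 0.77), ([278.0, 158.0, 65.0, 127.0], 0.7), ([120.0, 50.0, 93.0, 100.0], 0.65)]
lower_board [([395.0, 182.0, 87.0, 130.0], 0.56)]
slip_cup [([315.0, 383.0, 58.0, 41.0], 0.65)]
wood_rib [([221.0, 312.0, 66.0, 79.0], 0.87)]
needle_tool [([285.0, 31.0, 59.0, 58.0], 0.85)]
thread_spool [([283.0, 350.0, 39.0, 37.0], 0.79)]
```

View pics/wrist0.png

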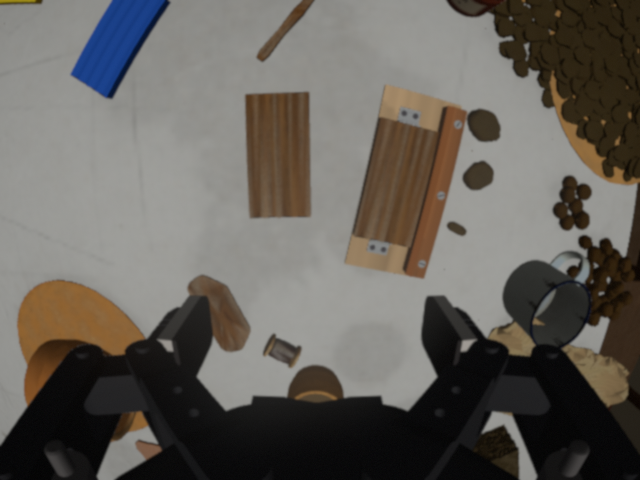

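The wrist view shows the upper board with corners at about (246,94), (308,92), (311,216), (249,217). The fixed roller is at about (395,182), with its plate front edge running from (385,86) to (346,263).

Run:
```python
from h import *
im=cv2.imread("pics/wrist0.png")
cv2.imwrite("pics/crop0.png",cv2.resize(im[70:290,230:480],None,fx=3,fy=2.7,interpolation=cv2.INTER_CUBIC)[:600,:800])
T=wrist_T();K=np.array(vision.calibration("wrist")["mtx"])
for n,z,P in (("up",.023,[(246,94),(308,92),(311,216),(249,217)]),("low",.019,[(380,117),(438,125),(413,245),(354,235)]),("plate",.005,[(385,86),(346,263)]),("railtop",.027,[(466,109),(424,278)])):
    q=np.array([wpx2w(T,K,*p,z) for p in P]);print(n,np.round(q[:,:2],4).tolist(),q[:,:2].mean(0))
    for a,b in zip(q,np.roll(q,-1,0)): d=b-a; print("  ",np.linalg.norm(d)*1000,np.degrees(np.arctan2(d[1],d[0])))
```

```text
up [[0.4847, 0.1096], [0.5429, 0.1099], [0.5454, -0.0086], [0.4848, -0.0093]] [0.51446609 0.05040748]
   58.24012911465237 0.2703881323980581
   118.55829742632598 -88.78565453791028
   60.66629748456664 -179.31307384321804
   118.98417902348372 90.04339566269154
low [[0.611, 0.0874], [0.6692, 0.0826], [0.6492, -0.0392], [0.588, -0.0287]] [0.62936925 0.02549891]
   58.36352097427178 -4.7539540501307975
   123.4327039186865 -99.30091078986185
   62.141069186227305 170.25233495159628
   118.38756894425225 78.7825351752584
plate [[0.6183, 0.1198], [0.5819, -0.0631]] [0.60007148 0.02832844]
   186.52516272450768 -101.26245177087324
   186.52516272450768 78.73754822912677
railtop [[0.6955, 0.1002], [0.6619, -0.0725]] [0.6787226  0.01381429]
   175.95103716103876 -101.02313861466537
   175.95103716103876 78.97686138533463
```

View pics/crop0.png

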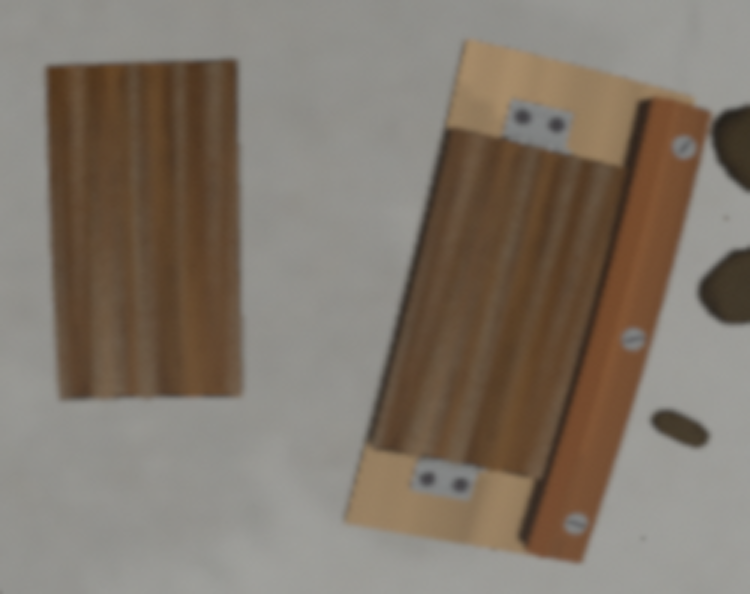

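```bash
cat >> h.py <<'E'
YAW=-11.2; FM=np.array([.5998,.0288])      # front edge middle of the fixed board
ex=np.array([np.cos(np.radians(YAW)),np.sin(np.radians(YAW))]); ey=np.array([-ex[1],ex[0]])
HW=.011                                     # half finger width
def tool(xf,y,z,tilt=0.,dyaw=0.,ref=0.):
    """pose with the finger front face point, ref above the tips, at (xf,y,z) in the frame of FM; tilt brings the tips forward"""
    Rm=R.from_euler("z",YAW+dyaw,degrees=True)*R.from_euler("y",-tilt,degrees=True)*R.from_euler("x",180,degrees=True)
    M=Rm.as_matrix()
    F=np.array([*(FM+ex*xf+ey*y),z])
    return F-M[:,0]*HW-M[:,2]*(TIP-ref),Rm.as_euler("xyz",degrees=True)
TIP=robot.tip_reach
def fl():
    f=np.array(robot.current_contact_force());return np.array([f[:2]@ex,f[:2]@ey,f[2]])
def loc(p): d=np.array(p)[:2]-FM; return np.array([d@ex,d@ey])
E
python3 - <<'E'
from h import *
print("tip",TIP,robot.current_finger_gap())
fingers.gripper_to(.8); print("tip",robot.tip_reach,fl())
robot.move_to(*tool(-.147,-.002,.06)); print(robot.current_tool_pos(),robot.current_eef_rot(),fl())
robot.line_to(*tool(-.147,-.002,.02),velocity=.1); print(fl())
p,o=tool(-.147,-.002,-.012)
print(robot.line_to(p,o,velocity=.02,f_stop=2.5),robot.current_tool_pos(),fl())
T=wrist_T();im=vision.grab_frame("wrist");cv2.imwrite("pics/w1.png",im[:,:,::-1]);np.save("T1.npy",T)
print(robot.current_time_s())
E
```

```text
tip 0.017 1.0027046250368732
tip 0.017 [-0.2685777  -0.19162194  0.03842551]
[0.44513782 0.0575542  0.07739876] [-1.79975663e+02 -6.91299975e-02 -1.11784702e+01] [-0.83700135  0.53695453 -0.34645671]
[ 0.20660249 -0.36431313 -0.30575176]
True [0.44434499 0.05750311 0.0098622 ] [-0.06491202  0.03486186  4.72361861]
4.7917
```

View pics/w1.png

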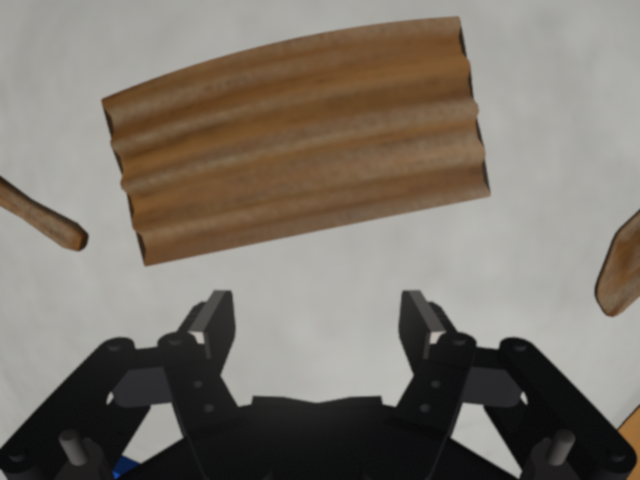

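The near edge runs from (147,265) to (490,195), and the finger tips are at about columns 210–235 and 400–425, row 291. The board lies clear ahead of the tips.

```bash
sed -i 's/^TIP=.*/TIP=.0105   # measured by touching the table, opening 0.8/' h.py
python3 - <<'E'
from h import *
T=np.load("T1.npy");K=np.array(vision.calibration("wrist")["mtx"])
t=loc(robot.current_tool_pos());print("tcp",t)
for u,v,z in((147,265,.023),(490,195,.023),(459,17,.023),(103,99,.023)): print("board",loc(wpx2w(T,K,u,v,z)))
for u,v in((210,291),(234,291),(401,291),(425,291)): print("finger",loc(wpx2w(T,K,u,v,.003))-t)
E
```

```text
tcp [-0.15805185 -0.00204847]
board [-0.12923748  0.05569458]
board [-0.10486544 -0.06028502]
board [-0.04696353 -0.04817871]
board [-0.07135144  0.06806135]
finger [0.01084984 0.04162688]
finger [0.01109916 0.03162837]
finger [ 0.0110331  -0.03447393]
finger [ 0.01076332 -0.04450407]
```

Run:
```python
from h import *
robot.line_to(*tool(-.147,-.001,.003),velocity=.05)
p,o=tool(-.068,-.001,.003)
print(robot.line_to(p,o,velocity=.04,f_stop=9),loc(robot.current_tool_pos()),fl(),robot.current_time_s())
T=wrist_T();im=vision.grab_frame("wrist");cv2.imwrite("pics/w2.png",im[:,:,::-1]);np.save("T2.npy",T)
```

```text
False [-0.07906774 -0.00098294] [-0.34034635  1.22649723 -0.81237172] 7.1667
```

View pics/w2.png

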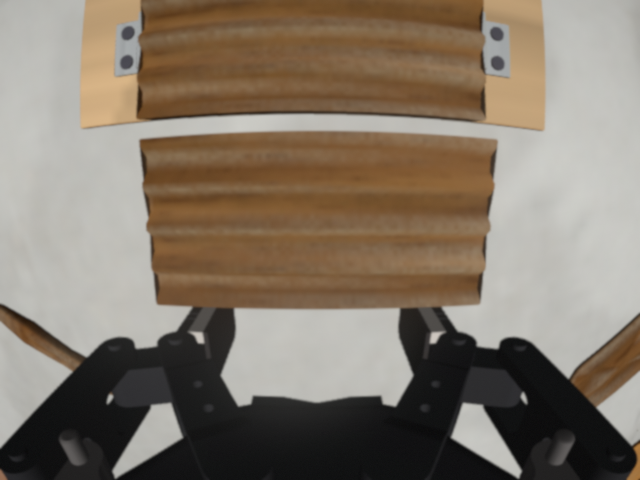

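The board is now square to the fixed part: its far edge runs (140,140)–(496,138) and the lower front edge (138,119)–(485,121).

Run:
```python
from h import *
T=np.load("T2.npy");K=np.array(vision.calibration("wrist")["mtx"])
for n,u,v,z in(("far",140,140,.023),("far",496,138,.023),("near",157,305,.023),("near",481,306,.023),("low",138,119,.019),("low",485,121,.019),("plate",82,128,.005),("plate",544,130,.005)): print(n,np.round(loc(wpx2w(T,K,u,v,z))*1000,1))
```

```text
far [-7.6 56.8]
far [ -6.9 -62.1]
near [-67.4  57.2]
near [-68.  -63.4]
low [-0.1 59.4]
low [ -1.3 -59.5]
plate [ 0.2 94. ]
plate [ -1.1 -94.4]
```

```bash
sed -i 's/^YAW=-11.2; FM=.*/YAW=-11.6; FM=np.array([.5993,.0288])/' h.py
cat > tip.py <<'E'
from h import *
YT=-.001;REF=.006
def C(th):
    t=np.radians(th); bz=max(0,.009*np.cos(t)-.012*np.sin(t))
    return np.array([-.014*np.sin(t)-.06*np.cos(t), bz+.06*np.sin(t)])
def run(th0,th1,x_off,F=6.,step=2.):
    lost=0
    for th in np.arange(th0,th1+.1,step):
        c=C(th); robot.line_to(*tool(c[0]+x_off,YT,c[1],tilt=.25*th,ref=REF),velocity=.04)
        f=fl(); n=-f[0]
        if int(th)%6==0 or n>15: print(f"{th:.0f} off {x_off*1000:.1f} f",np.round(f,1))
        if n>20: print("too hard");break
        x_off+=np.clip(.00015*(F-n),-.0012,.0008)
        lost=lost+1 if n<1 else 0
        if lost>6: print("lost",th);break
    return th,x_off
E
python3 - <<'E'
from tip import *
p,o=tool(-.055,YT,.009,ref=REF)
print(robot.line_to(p,o,velocity=.02,f_stop=5)); robot.pause(.1)
x=loc(robot.current_tool_pos())[0]+HW; print("front",x,fl(),robot.current_time_s())
th,xo=run(0,30,x+.06)
print(th,xo,robot.current_time_s())
im=vision.grab_frame("side");cv2.imwrite("pics/s3.png",cv2.resize(im[180:340,180:400],(800,582))[:,:,::-1])
E
```

```text
True
front -0.06251489103005144 [ 0.08496169 -0.25157921  0.40276225] 7.7583
0 off -2.5 f [-0.   0.9  0.1]
6 off -0.1 f [-1.2  0.5  0.7]
12 off 2.0 f [-4.2  0.7 -0.8]
18 off 2.7 f [-5.6  2.   0.1]
24 off 2.7 f [-6.5  1.5 -0.1]
30 off 2.1 f [-7.8  1.1  1.1]
30.0 0.0018414697678608494 11.7583
```

View pics/s3.png

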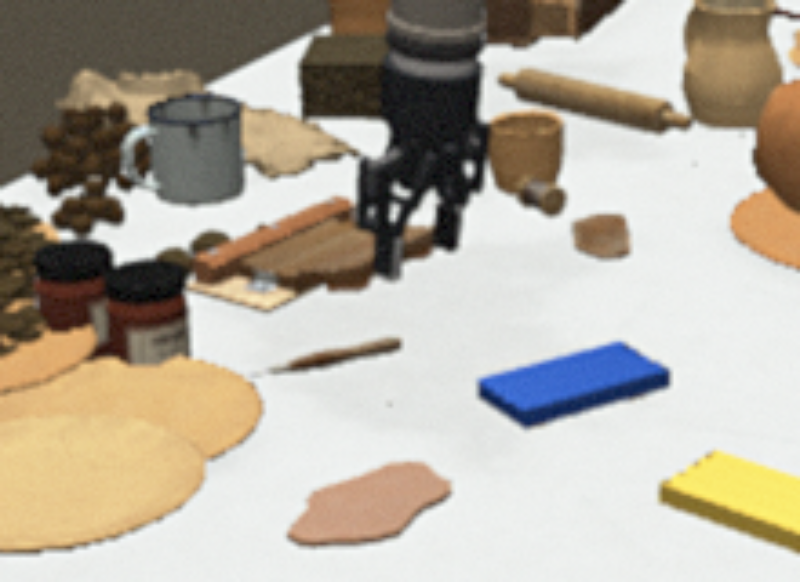

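The side view shows the fingers at the front edge but is too coarse to read the tilt, so I'll check with the wrist camera.

Run:
```python
from h import *
print(robot.current_tool_pos(),fl())
im=vision.grab_frame("wrist");cv2.imwrite("pics/w3.png",im[:,:,::-1])
```

```text
[0.52871478 0.04228546 0.03363018] [-7.98902257  0.70659229 -0.07283052]
```

View pics/w3.png

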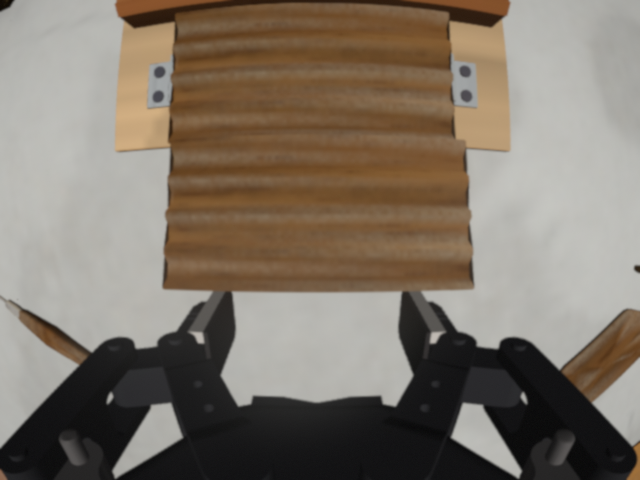

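Run:
```python
from h import *
T=wrist_T();K=np.array(vision.calibration("wrist")["mtx"])
for z in (.01,.02,.03,.04,.05,.06):
    print(z,*[np.round((w:=np.array([loc(wpx2w(T,K,*p,z)) for p in q])*1000).mean(0),1).tolist()+[round(w[0,1]-w[1,1],1)] for q in (((164,289),(473,289)),((170,140),(467,140)),((175,20),(449,20)))])
```

```text
0.01 [-65.6, -3.1, np.float64(144.3)] [2.5, -3.0, np.float64(131.7)] [60.4, 0.3, np.float64(126.7)]
0.02 [-62.5, -3.0, np.float64(135.1)] [1.2, -3.0, np.float64(123.4)] [55.5, 0.1, np.float64(118.6)]
0.03 [-59.5, -2.9, np.float64(125.9)] [-0.1, -2.9, np.float64(115.0)] [50.5, -0.0, np.float64(110.5)]
0.04 [-56.5, -2.9, np.float64(116.7)] [-1.4, -2.8, np.float64(106.6)] [45.5, -0.1, np.float64(102.4)]
0.05 [-53.4, -2.8, np.float64(107.5)] [-2.7, -2.7, np.float64(98.2)] [40.5, -0.3, np.float64(94.4)]
0.06 [-50.4, -2.7, np.float64(98.3)] [-4.0, -2.7, np.float64(89.8)] [35.5, -0.4, np.float64(86.3)]
```

The board is tilted only about 12° because the fingers slipped up its face before the press had built up. I'll lower again, press first, then lift.

```bash
sed -i 's/np.clip(.00015\*(F-n)/np.clip(.0003*(F-n)/' tip.py
python3 - <<'E'
from tip import *
th,xo=run(30,0,.0018,F=5,step=-2) if False else (30,.0018)
for th in range(28,-1,-2):
    c=C(th); robot.line_to(*tool(c[0]+xo,YT,max(c[1],.0085),tilt=.25*th,ref=REF),velocity=.05)
    n=-fl()[0]; xo+=np.clip(.0003*(5-n),-.0012,.0008)
print("down",xo,fl(),robot.current_tool_pos())
for i in range(15):
    n=-fl()[0]
    if 7<n<9.5: break
    xo+=np.clip(.0003*(8-n),-.001,.001)
    robot.line_to(*tool(-.06+xo,YT,.0085,ref=REF),velocity=.03)
print("pressed",xo,fl(),robot.current_tool_pos())
th,xo=run(1,25,xo,F=8.,step=1.5)
print(th,xo,robot.current_tool_pos(),robot.current_time_s())
T=wrist_T();np.save("T4.npy",T);im=vision.grab_frame("wrist");cv2.imwrite("pics/w4.png",im[:,:,::-1])
E
```

```text
down -0.0014065675040988515 [-7.09034946  0.48371278  3.56987752] [0.52849047 0.04200413 0.01388819]
pressed -0.0014065675040988515 [-7.09034946  0.48371278  3.56987752] [0.52849047 0.04200413 0.01388819]
25.0 0.002609570804364906 [0.52850593 0.04201617 0.0307791 ] 19.8583
```

View pics/w4.png

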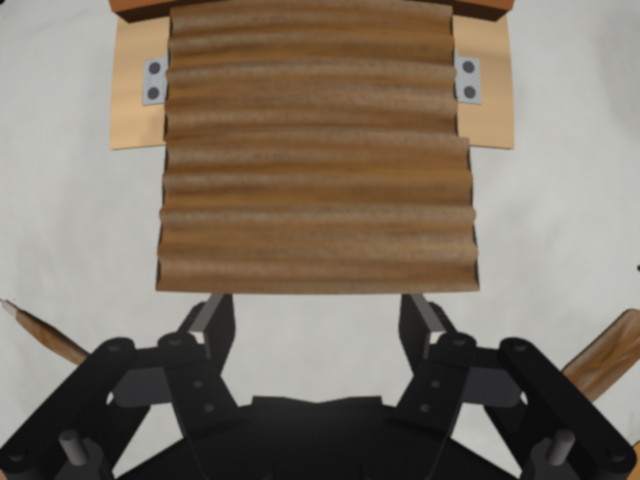

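Run:
```python
from h import *
T=np.load("T4.npy");K=np.array(vision.calibration("wrist")["mtx"])
for z in (.02,.03,.04,.05):
    print(z,*[np.round((w:=np.array([loc(wpx2w(T,K,*p,z)) for p in q])*1000).mean(0),1).tolist()+[round(w[0,1]-w[1,1],1)] for q in (((157,291),(478,291)),((166,138),(469,138)))])
print(fl())
```

```text
0.02 [-63.0, -2.8, np.float64(138.4)] [1.2, -2.8, np.float64(122.4)]
0.03 [-59.6, -2.8, np.float64(128.7)] [0.1, -2.8, np.float64(113.9)]
0.04 [-56.3, -2.8, np.float64(119.0)] [-1.1, -2.7, np.float64(105.3)]
0.05 [-52.9, -2.7, np.float64(109.3)] [-2.2, -2.7, np.float64(96.7)]
[-7.74673887  0.16069479  1.02070373]
```

```bash
cat > tip2.py <<'E'
from h import *
YT=-.001;REF=.004
tilt=lambda th:min(.4*th,20)
def C(th):
    t=np.radians(th); bz=np.interp(th,[15,60],[.0095,0])
    return np.array([-min(.014*np.sin(t),(.019-bz)*np.tan(t))-.06*np.cos(t), bz+.06*np.sin(t)])
def off(th):
    c=C(th);p,o=tool(c[0],YT,c[1],tilt=tilt(th),ref=REF);q=np.array(robot.current_tool_pos())
    return loc(q)[0]-loc(p)[0],q[2]-p[2]
def run(th0,th1,xo,zo,F=7.,step=1.5):
    lost=0
    for th in np.arange(th0,th1+.1,step):
        c=C(th); robot.line_to(*tool(c[0]+xo,YT,c[1]+zo,tilt=tilt(th),ref=REF),velocity=.035)
        f=fl(); n=-f[0]
        if round(th/1.5)%4==0 or n>14: print(f"{th:.0f} off {xo*1000:.1f} f",np.round(f,1))
        if n>18: print("too hard");break
        xo+=np.clip(.0003*(F-n),-.0012,.001)
        lost=lost+1 if n<1 else 0
        if lost>5: print("lost",th);break
    return th,xo
E
python3 - <<'E'
from tip2 import *
xo,zo=off(15.5);print("off",xo,zo)
xo+=.0015*0; th,xo=run(17,60,xo+.004,zo)
print(th,xo,robot.current_tool_pos(),fl(),robot.current_time_s())
T=wrist_T();np.save("T5.npy",T);im=vision.grab_frame("wrist");cv2.imwrite("pics/w5.png",im[:,:,::-1])
E
```

```text
off 0.00012097044109719846 6.299885787416568e-05
18 off 3.0 f [-8.4 -0.8  1.6]
24 off 2.5 f [-8.  -0.3  1. ]
30 off 2.4 f [-7.  -0.1  2.5]
36 off 1.7 f [-7.  -0.5  2.5]
42 off 2.3 f [-0.1 -0.4 -0.7]
48 off 6.3 f [-1.3 -0.7  0.7]
54 off 7.1 f [-8.5 -0.6  4.7]
59.0 0.004082177118820552 [0.54546121 0.03874683 0.05240867] [-8.70700823 -0.1782203   6.03209153] 27.1583
```

View pics/w5.png

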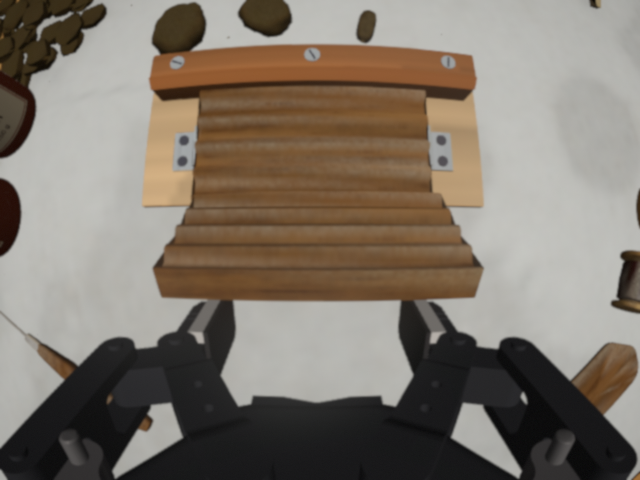

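Board stands at roughly 45°, with its near face visible at rows 265–298 and the fingers still against it.

Run:
```python
from h import *
T=np.load("T5.npy");K=np.array(vision.calibration("wrist")["mtx"])
for q in (((154,266),(482,266)),((162,297),(478,297)),((187,193),(442,193))):
    zs=np.linspace(0,.1,201)
    w=[(lambda a:(a[0,1]-a[1,1],a.mean(0)))(np.array([loc(wpx2w(T,K,*p,z)) for p in q])) for z in zs]
    i=np.argmin([abs(a[0]-.12) for a in w]);print(zs[i],w[i][1])
p=np.array(robot.current_tool_pos());M=R.from_euler("xyz",robot.current_eef_rot(),degrees=True).as_matrix()
tip=p+M[:,2]*TIP+M[:,0]*HW;print("tip",loc(tip),tip[2],fl())
```

```text
0.067 [-0.03229788 -0.00276169]
0.0615 [-0.04412222 -0.00364598]
0.0285 [ 0.001826   -0.00116113]
tip [-0.04085988 -0.00107269] 0.04618850671910839 [-9.67826559  0.28202693  5.4940994 ]
```

```bash
cat > tip3.py <<'E'
from h import *
P=np.array([0,.019]);YT=-.001
def arc(a0,a1,r,F=6.,step=1.5,tl=20):
    lost=0
    for a in np.arange(a0,a1+.1,step):
        u=np.array([-np.cos(np.radians(a)),np.sin(np.radians(a))]); t=np.array([u[1],-u[0]])
        c=P+r*u; robot.line_to(*tool(c[0],YT,c[1],tilt=tl),velocity=.035)
        f=fl()[[0,2]]; n=f@u; k=-f@t
        if round((a-a0)/step)%3==0 or abs(n)>14: print(f"{a:.0f} r {r*1000:.1f} radial {n:.1f} tang {k:.1f}")
        if max(n,k)>18: print("hard");break
        r-=np.clip(.0003*(F-n),-.001,.0007)
        lost=lost+1 if max(n,k)<1 else 0
        if lost>5: print("lost",a);break
    return a,r
E
python3 - <<'E'
from tip3 import *
p=np.array(robot.current_tool_pos());M=R.from_euler("xyz",robot.current_eef_rot(),degrees=True).as_matrix()
tip=p+M[:,2]*TIP+M[:,0]*HW; d=np.array([loc(tip)[0],tip[2]])-P
a=np.degrees(np.arctan2(d[1],-d[0])); print(a,np.hypot(*d))
a,r=arc(a+1.5,a+27,np.hypot(*d))
print(a,r,robot.current_time_s())
T=wrist_T();np.save("T6.npy",T);im=vision.grab_frame("wrist");cv2.imwrite("pics/w6.png",im[:,:,::-1])
E
```

```text
33.64012430096557 0.04907896744572723
35 r 49.1 radial 3.9 tang 0.3
40 r 48.7 radial 7.4 tang 1.4
44 r 49.5 radial 6.1 tang 0.1
49 r 49.4 radial 7.5 tang 0.3
53 r 50.3 radial 0.5 tang 0.6
58 r 48.3 radial 10.8 tang 1.2
60.64012430096557 0.04970643099116365 31.7083
```

View pics/w6.png

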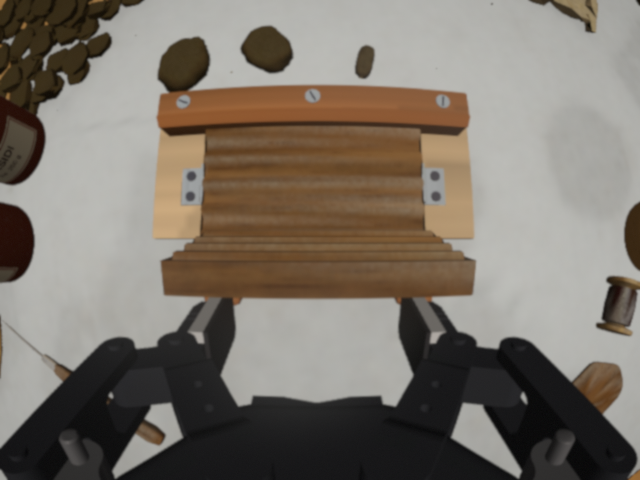

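The board is up at about 70–75°, with the fingertips in the notch by the cleats (225,300), (412,300). I'll carry it over the top.

Run:
```python
from tip3 import *
a,r=arc(62,112,.0497,F=3.5)
print(a,r,fl(),robot.current_tool_pos(),robot.current_time_s())
p=np.array(robot.current_tool_pos())
robot.pause(.2)
vision.grab_frame("wrist")
for n in ("upper_board","lower_board","upper_cleats"): print(n,[(np.round(q["rect"]).tolist(),round(q["p"],2)) for q in recognise(n,"wrist")[:3]])
```

```text
62 r 49.7 radial 4.2 tang 0.3
66 r 50.3 radial 3.3 tang 0.2
71 r 50.8 radial 4.2 tang 0.1
76 r 51.6 radial 4.1 tang 0.7
80 r 51.9 radial 5.1 tang 2.0
84 r 53.0 radial 4.4 tang 0.3
89 r 54.3 radial 3.5 tang 0.4
94 r 54.9 radial 4.9 tang 0.7
98 r 55.5 radial 5.1 tang 0.8
102 r 56.4 radial 4.2 tang 1.2
107 r 57.0 radial 5.5 tang 0.2
112 r 58.4 radial 4.9 tang 1.4
111.5 0.058807166544977536 [0.461145   0.20300794 5.1162055 ] [0.60627368 0.02636907 0.07929284] 40.2583
upper_board [([318.0, 294.0, 286.0, 95.0], 0.57)]
lower_board [([312.0, 229.0, 209.0, 36.0], 0.87)]
upper_cleats [([317.0, 294.0, 291.0, 100.0], 0.79)]
```

Run:
```python
from h import *
T=wrist_T();np.save("T7.npy",T);im=vision.grab_frame("wrist");cv2.imwrite("pics/w7.png",im[:,:,::-1])
hsv=cv2.cvtColor(im,cv2.COLOR_RGB2HSV)
m=((hsv[:,:,1]>70)&(hsv[:,:,2]>25)).astype(np.uint8)
for v in range(120,380,8):
    r=np.flatnonzero(m[v,120:520])+120
    runs=[(int(g[0]),int(g[-1])) for g in np.split(r,np.flatnonzero(np.diff(r)>3)+1) if len(g)>12]
    print(v,runs,im[v-1:v+2,317:324].mean((0,1)).astype(int),im[v-1:v+2,245:250].mean((0,1)).astype(int))
print(fl(),robot.current_time_s())
```

```text
120 [(166, 203), (241, 288)] [181 181 177] [69 57 38]
128 [(160, 205), (244, 289)] [182 182 177] [67 55 37]
136 [(159, 206), (249, 284), (358, 371)] [182 182 177] [101  97  91]
144 [(157, 204), (262, 279)] [182 181 177] [180 180 176]
152 [(157, 197)] [182 181 177] [180 179 175]
160 [(166, 190)] [181 180 175] [180 179 174]
168 [] [178 176 171] [178 178 173]
176 [(160, 308), (317, 465)] [134  95  67] [129  86  55]
184 [(159, 176), (190, 304), (320, 434), (450, 466)] [141 117 101] [136  90  57]
192 [(159, 179), (185, 440), (446, 466)] [147  98  63] [145  96  60]
200 [(158, 468)] [136  87  53] [138  87  51]
208 [(160, 465)] [90 59 37] [98 62 38]
216 [(162, 464)] [112  85  61] [103  75  48]
224 [(161, 465)] [110  80  53] [110  86  62]
232 [(161, 465)] [105  75  47] [100  72  46]
240 [(161, 465)] [107  75  42] [98 70 42]
248 [(161, 465)] [103  78  54] [96 67 40]
256 [(160, 465)] [95 67 39] [99 69 37]
264 [(160, 466)] [84 55 28] [89 59 30]
272 [(160, 465)] [88 59 30] [87 58 30]
280 [(160, 466)] [79 50 25] [78 50 26]
288 [(160, 465)] [81 52 27] [75 47 24]
296 [(160, 209), (225, 407), (424, 466)] [80 52 27] [82 53 29]
304 [(161, 198), (225, 409), (435, 465)] [86 57 31] [77 50 28]
312 [(161, 189), (230, 401), (444, 465)] [92 63 36] [76 51 31]
320 [(233, 400)] [91 61 37] [75 50 32]
328 [(234, 399)] [93 65 40] [93 61 38]
336 [(233, 400)] [98 70 46] [109  70  44]
344 [] [166 165 160] [164 163 158]
352 [] [166 165 160] [166 165 161]
360 [] [167 165 159] [166 165 160]
368 [] [165 163 158] [165 163 158]
376 [] [164 164 159] [164 163 157]
[1.17211286 1.02312272 3.87374881] 40.7083
```

Run:
```python
from h import *
T=np.load("T7.npy");K=np.array(vision.calibration("wrist")["mtx"]);im=cv2.imread("pics/w7.png")
print("cam",loc(T[:3,3]),T[2,3])
for v in (342,300,280,258,246):
    print(v,*[(z,*np.round(1000*loc(wpx2w(T,K,318,v,z)),0)[:1]) for z in (.01,.02,.033,.045,.06,.075)])
p=np.array(robot.current_tool_pos());M=R.from_euler("xyz",robot.current_eef_rot(),degrees=True).as_matrix()
tip=p+M[:,2]*TIP+M[:,0]*HW;print("tip",loc(tip),tip[2])
for v in range(246,262,1): print(v,im[v,317:323].mean(0).astype(int)[::-1],im[v,172:178].mean(0).astype(int)[::-1], end=";")
g=cv2.cvtColor(im,cv2.COLOR_BGR2GRAY).astype(int)
for v in (250,256,262,270,280,290,310): print(v,g[v,150:196:2].tolist(),g[v,440:480:2].tolist())
```

```text
cam [ 0.03034189 -0.00201904] 0.22105700635845
342 (0.01, np.float64(-13.0)) (0.02, np.float64(-11.0)) (0.033, np.float64(-9.0)) (0.045, np.float64(-6.0)) (0.06, np.float64(-3.0)) (0.075, np.float64(0.0))
300 (0.01, np.float64(11.0)) (0.02, np.float64(12.0)) (0.033, np.float64(13.0)) (0.045, np.float64(14.0)) (0.06, np.float64(16.0)) (0.075, np.float64(17.0))
280 (0.01, np.float64(22.0)) (0.02, np.float64(23.0)) (0.033, np.float64(23.0)) (0.045, np.float64(24.0)) (0.06, np.float64(24.0)) (0.075, np.float64(25.0))
258 (0.01, np.float64(35.0)) (0.02, np.float64(35.0)) (0.033, np.float64(34.0)) (0.045, np.float64(34.0)) (0.06, np.float64(34.0)) (0.075, np.float64(33.0))
246 (0.01, np.float64(42.0)) (0.02, np.float64(41.0)) (0.033, np.float64(40.0)) (0.045, np.float64(40.0)) (0.06, np.float64(39.0)) (0.075, np.float64(38.0))
tip [ 0.02127781 -0.00098173] 0.07323426822850321
246 [105  79  55] [173 145 109];247 [104  78  54] [173 145 110];248 [103  78  54] [174 146 110];249 [102  77  53] [174 146 110];250 [101  76  51] [174 146 110];251 [101  74  49] [174 146 109];252 [100  74  48] [174 14
[... 1009 characters left out ...]
, 75, 75, 75, 74, 73, 74, 110, 143, 150, 163, 166, 166, 167, 168, 170]
280 [168, 168, 168, 167, 165, 164, 164, 164, 164, 164, 163, 163, 163, 159, 118, 68, 62, 62, 62, 60, 61, 61, 59] [63, 64, 64, 63, 64, 63, 63, 62, 74, 131, 150, 150, 150, 155, 166, 167, 168, 170, 171, 172]
290 [166, 166, 166, 166, 165, 163, 164, 164, 164, 164, 163, 164, 164, 164, 164, 163, 147, 90, 62, 61, 61, 60, 60] [68, 69, 69, 70, 70, 71, 105, 145, 148, 148, 148, 148, 147, 153, 165, 169, 170, 171, 173, 174]
310 [166, 166, 166, 166, 165, 162, 164, 164, 164, 164, 164, 164, 164, 163, 163, 163, 161, 157, 153, 143, 102, 50, 39] [34, 65, 123, 145, 147, 148, 147, 147, 147, 147, 148, 148, 148, 157, 174, 176, 177, 178, 179, 178]
```

Run:
```python
from tip3 import *
robot.line_to(*tool(.017,YT,.086,tilt=20),velocity=.04)
print(fl())
robot.line_to(*tool(-.05,YT,.09,tilt=20),velocity=.15)
robot.line_to(*tool(-.085,YT,.10),velocity=.2)
robot.pause(.2);print(fl(),robot.current_time_s())
T=wrist_T();np.save("T8.npy",T);im=vision.grab_frame("wrist");cv2.imwrite("pics/w8.png",im[:,:,::-1])
for n in ("upper_board","lower_board","upper_cleats"): print(n,[(np.round(q["rect"]).tolist(),round(q["p"],2)) for q in recognise(n,"wrist")[:3]])
K=np.array(vision.calibration("wrist")["mtx"])
for v in range(0,290,6):
    print(v,round(1000*loc(wpx2w(T,K,318,v,.033))[0]),im[v-1:v+2,316:322].mean((0,1)).astype(int),im[v-1:v+2,270:276].mean((0,1)).astype(int))
```

```text
[-0.37023109 -0.33154523 -0.61830452]
[-0.23546941  1.06281298 -0.44856663] 42.5417
upper_board [([156.0, 430.0, 50.0, 52.0], 0.92), ([318.0, 46.0, 216.0, 86.0], 0.72)]
lower_board [([312.0, 91.0, 204.0, 10.0], 0.93)]
upper_cleats [([319.0, 45.0, 223.0, 88.0], 0.79), ([159.0, 434.0, 47.0, 52.0], 0.61)]
0 51 [-9223372036854775808 -9223372036854775808 -9223372036854775808] [-9223372036854775808 -9223372036854775808 -9223372036854775808]
6 47 [71 45 21] [70 45 20]
12 43 [73 48 23] [72 48 23]
18 40 [76 51 25] [72 48 23]
24 36 [74 48 23] [69 45 21]
30 33 [81 55 28] [76 51 25]
36 29 [86 59 31] [78 53 27]
42 26 [83 56 28] [75 49 24]
48 22 [82 55 28] [72 46 22]
54 19 [81 54 28] [72 47 22]
60 15 [85 59 32] [80 55 28]
66 12 [85 58 31] [85 58 31]
72 8 [87 60 33] [83 57 30]
78 5 [88 62 35] [84 58 31]
84 2 [65 47 31] [65 45 24]
90 -2 [65 50 37] [71 51 34]
96 -5 [131 129 125] [130 129 124]
102 -8 [133 132 128] [142 141 137]
108 -11 [134 133 129] [141 141 137]
114 -15 [136 135 131] [139 139 135]
120 -18 [136 135 131] [137 137 133]
126 -21 [136 135 131] [138 137 133]
132 -25 [136 136 131] [137 137 1
[... 377 characters left out ...]
136 133] [137 137 133]
204 -64 [137 137 133] [136 136 131]
210 -68 [136 136 132] [137 136 133]
216 -71 [136 136 132] [138 138 134]
222 -75 [137 137 133] [138 138 134]
228 -78 [137 137 133] [139 139 135]
234 -82 [137 137 133] [139 138 134]
240 -85 [137 136 132] [137 137 133]
246 -89 [136 135 131] [137 137 133]
252 -92 [135 135 131] [138 138 134]
258 -96 [135 134 130] [138 138 134]
264 -99 [136 135 131] [137 137 133]
270 -103 [137 137 133] [137 136 132]
276 -107 [137 137 133] [138 137 133]
282 -111 [137 137 133] [138 137 133]
288 -115 [138 137 133] [138 137 134]<stdin>:11: RuntimeWarning: Mean of empty slice.
  ret = um.true_divide(
<stdin>:11: RuntimeWarning: invalid value encountered in cast
```

```bash
cat > look.py <<'E'
from h import *
def look(tag,xf=-.04,z=.12):
    robot.line_to(*tool(xf,-.001,z),velocity=.2); robot.pause(.15)
    T=wrist_T();im=vision.grab_frame("wrist");cv2.imwrite(f"pics/{tag}.png",im[:,:,::-1]);np.save(f"{tag}.npy",T)
    K=np.array(vision.calibration("wrist")["mtx"])
    def mask(m,z,nm):
        m=cv2.morphologyEx(m.astype(np.uint8),cv2.MORPH_OPEN,np.ones((5,5)));m[300:]=0
        n,lab,st,c=cv2.connectedComponentsWithStats(m)
        # largest component near the roller
        i=max(range(1,n),key=lambda i:st[i,4]*(abs(c[i][0]-318)<80))
        cn=max(cv2.findContours((lab==i).astype(np.uint8),cv2.RETR_EXTERNAL,cv2.CHAIN_APPROX_NONE)[0],key=cv2.contourArea)
        pts=np.array([loc(wpx2w(T,K,*q[0],z)) for q in cn])*1000
        (cx,cy),(w,h),a=cv2.minAreaRect(pts.astype(np.float32))
        print(nm,"box px",st[i,:4].tolist(),f"centre {cx:.1f} {cy:.1f} size {w:.1f} {h:.1f} ang {a:.1f}")
    h=cv2.cvtColor(im,cv2.COLOR_RGB2HSV); s,v=h[:,:,1],h[:,:,2]
    mask((s>110)&(v<105)&(v>20),.033,"dark")
    mask((s>110)&(v>112)&(h[:,:,0]<14),.027,"rail")
    print("t",robot.current_time_s()); return T,im,h,K
E
python3 - <<'E'
from look import *
T,im,h,K=look("w9")
for v in range(40,300,6): print(v,round(1000*loc(wpx2w(T,K,318,v,.033))[0]),*[h[v,c-2:c+3].mean(0).astype(int) for c in (318,200)], end=" | ")
E
```

```text
dark box px [203, 61, 219, 103] centre 32.7 0.9 size 61.6 131.7 ang 0.1
rail box px [199, 43, 223, 20] centre 71.5 2.3 size 138.1 9.4 ang 89.9
t 43.3417
40 76 [ 12  99 114] [ 17  22 139] | 46 72 [ 54  25 122] [ 12  41 117] | 52 69 [ 12 150 121] [ 87   8 100] | 58 65 [ 12 166 109] [ 12 133 118] | 64 61 [ 14 163  80] [ 13 173 110] | 70 57 [ 14 170  77] [ 12 174 106] | 76 54 [ 14 168  79] [ 17 100 112] | 82 50 [ 14 166  80] [ 17  97 148] | 88 46 [ 14 169  81] [ 17  96 154] | 94 43 [ 14 166  83] [ 17  96 152] | 100 39 [ 15 164  87] [ 17  97 149] | 106 36 [ 15 166  84] [ 16  69 144] | 112 32 [ 15 159  92] [ 22  55 143] | 118 28 [ 15 155  96] [ 22  59 149] | 124 25 [ 15 159  92] [ 18  63 146] | 130 21 [ 14 157  92] [ 18  64 149] | 136 18 [ 15 152  91] [ 16  72 153] | 142 14 [ 15 147  96] [ 17  96 167] | 148 10 [ 14 144  96] [ 16  96 162] | 154 7 [ 15 142  98] [ 16  95 161] | 160 3 [ 14 138  97] [ 17  95 161] | 166 0 [ 19  11 144] [ 23  11 139] | 172 -4 [ 22  11 145] [ 25   9 145] | 178 -8 [ 23   9 146] [ 25   9 146] | 184 -11 [ 26   9 147] [ 26   9 146] | 190 -15 [ 25   9 147] [ 26   9 147] | 196 -19 [ 26  10 147] [ 25   8 147] | 202 -22 [ 25  11 147] [ 26   7 146] | 208 -26 [ 21  10 146] [ 25   8 147] | 214 -30 [ 26   9 146] [ 24   9 147] | 220 -34 [ 28   8 147] [ 27   8 145] | 226 -37 [ 26   8 149] [ 26   9 146] | 232 -41 [ 28   7 149] [ 25  10 146] | 238 -45 [ 26   8 149] [ 23  10 146] | 244 -49 [ 27   7 148] [ 22  11 147] | 250 -53 [ 28   7 147] [ 23  10 148] | 256 -57 [ 27   7 147] [ 23  10 148] | 262 -61 [ 26   7 147] [ 21  11 148] | 268 -65 [ 26   7 146] [ 22  11 146] | 274 -69 [ 27   8 147] [ 22  11 146] | 280 -73 [ 30   7 147] [ 25  11 147] | 286 -77 [ 27   7 147] [ 22  11 147] | 292 -82 [ 26   8 146] [ 22   9 146] | 298 -86 [ 28   9 145] [ 26   9 145] |
```

Run:
```python
from h import *
im=cv2.imread("pics/w9.png");h=cv2.cvtColor(im,cv2.COLOR_BGR2HSV);T=np.load("w9.npy");K=np.array(vision.calibration("wrist")["mtx"])
v_=h[:,:,2].astype(int)
for v in range(58,170,5):
    r=np.flatnonzero((v_[v,150:480]<112)&(h[v,150:480,1]>100))+150
    g=[(int(a[0]),int(a[-1])) for a in np.split(r,np.flatnonzero(np.diff(r)>2)+1) if len(a)>30]
    if g:
        l,rr=g[0][0],g[-1][1]; p=[loc(wpx2w(T,K,c,v,.033))*1000 for c in (l,rr)]
        print(v,g,"x %.1f y %.1f..%.1f w %.1f mid %.1f"%(p[0][0],p[0][1],p[1][1],p[0][1]-p[1][1],(p[0][1]+p[1][1])/2))
print(v_[150:172,318].tolist(),v_[150:172,260].tolist(),v_[150:172,380].tolist()); print(v_[54:76,318].tolist(),v_[54:76,260].tolist(),v_[54:76,380].tolist(),h[54:76,318,0].tolist())
print(v_[110,195:225].tolist(),v_[110,405:435].tolist())
```

```text
58 [(280, 374)] x 65.3 y 19.6..-36.0 w 55.6 mid -8.2
63 [(199, 450)] x 65.4 y 69.4..-83.8 w 153.2 mid -7.2
68 [(178, 450)] x 63.7 y 83.3..-83.8 w 167.0 mid -0.2
73 [(179, 448)] x 60.4 y 82.5..-82.4 w 164.9 mid 0.1
78 [(217, 418)] x 54.9 y 57.9..-63.0 w 120.8 mid -2.6
83 [(249, 378)] x 50.5 y 38.1..-38.3 w 76.4 mid -0.1
88 [(260, 376)] x 47.1 y 31.5..-37.1 w 68.6 mid -2.8
93 [(260, 376)] x 44.1 y 31.5..-37.1 w 68.6 mid -2.8
98 [(260, 376)] x 41.0 y 31.5..-37.1 w 68.6 mid -2.8
103 [(260, 376)] x 38.0 y 31.5..-37.2 w 68.7 mid -2.8
108 [(260, 375)] x 35.0 y 31.5..-36.6 w 68.1 mid -2.5
113 [(260, 375)] x 31.9 y 31.6..-36.6 w 68.1 mid -2.5
118 [(260, 375)] x 28.9 y 31.6..-36.6 w 68.2 mid -2.5
123 [(261, 375)] x 25.9 y 31.0..-36.7 w 67.7 mid -2.8
128 [(261, 375)] x 22.9 y 31.0..-36.7 w 67.7 mid -2.8
133 [(261, 375)] x 19.8 y 31.1..-36.7 w 67.8 mid -2.8
138 [(261, 375)] x 16.8 y 31.1..-36.8 w 67.9 mid -2.8
143 [(219, 415)] x 14.7 y 57.1..-61.6 w 118.7 mid -2.2
148 [(219, 415)] x 11.7 y 57.2..-61.7 w 118.8 mid -2.2
153 [(219, 415)] x 8.6 y 57.3..-61.8 w 119.0 mid -2.2
158 [(220, 414)] x 5.5 y
[... 338 characters left out ...]
104, 104, 115, 134, 144, 146, 146, 146, 147, 147]
[124, 123, 118, 113, 109, 108, 106, 99, 88, 83, 81, 81, 80, 79, 78, 79, 77, 77, 77, 77, 78, 79] [123, 124, 124, 119, 114, 110, 110, 108, 100, 89, 81, 78, 77, 76, 74, 73, 73, 74, 75, 77, 77, 78] [121, 122, 122, 117, 113, 109, 108, 107, 104, 95, 84, 80, 81, 81, 82, 81, 82, 82, 82, 82, 83, 83] [13, 13, 13, 13, 13, 13, 12, 13, 14, 15, 15, 15, 14, 14, 14, 14, 14, 15, 14, 14, 14, 14]
[152, 152, 152, 152, 151, 145, 138, 132, 130, 120, 99, 79, 68, 64, 63, 66, 78, 98, 120, 130, 131, 121, 102, 88, 83, 82, 83, 83, 83, 83] [89, 88, 89, 89, 89, 90, 90, 91, 91, 92, 92, 91, 86, 74, 67, 71, 84, 104, 121, 127, 128, 131, 134, 136, 135, 136, 136, 135, 136, 136]
```

Run:
```python
from h import *
def touch(xf):
    robot.line_to(*tool(xf,-.002,.055),velocity=.2); robot.pause(.1)
    s=robot.line_to(*tool(xf,-.002,.026),velocity=.025,f_stop=4)
    z=robot.current_tool_pos()[2]-TIP; f=fl()
    robot.line_to(*tool(xf,-.002,.055),velocity=.15)
    print(xf,s,"z",round(z*1000,1),np.round(f,1),robot.current_time_s())
touch(.074); touch(.011)
```

```text
0.074 True z 35.6 [-0.5 -0.4  3.9] 45.3083
0.011 True z 32.6 [-0.7 -0.   5. ] 47.0333
```

The back edge sits about 3 mm high, caught on the rail's bevel. I'll nudge it back from behind, above the rail top, until it drops flat.

Run:
```python
from h import *
Y=-.002
robot.line_to(*tool(.096,Y,.055),velocity=.2)
print(robot.line_to(*tool(.096,Y,.0305),velocity=.06,f_stop=4))
s=robot.line_to(*tool(.0825,Y,.0305),velocity=.02,f_stop=5)
print(s,"rear",loc(robot.current_tool_pos())[0]-HW,fl(),robot.current_time_s())
robot.line_to(*tool(.09,Y,.0305),velocity=.1); robot.line_to(*tool(.09,Y,.055),velocity=.15)
robot.line_to(*tool(.074,Y,.055),velocity=.15); robot.pause(.1)
s=robot.line_to(*tool(.074,Y,.026),velocity=.025,f_stop=4); print(s,"z",robot.current_tool_pos()[2]-TIP,fl())
robot.line_to(*tool(.074,Y,.055),velocity=.15)
print(robot.current_time_s())
```

```text
False
False rear 0.06057966121729462 [ 0.03675499  0.00914968 -0.34178587] 48.9917
True z 0.03245580788360062 [ 0.25701395 -0.1323403   4.56309894]
51.075
```

Both edges now read about 32.5 mm, so the board is flat. One last check of position and yaw.

Run:
```python
from h import *
robot.line_to(*tool(-.04,-.001,.12),velocity=.25); robot.pause(.15)
T=wrist_T();im=vision.grab_frame("wrist");h=cv2.cvtColor(im,cv2.COLOR_RGB2HSV);K=np.array(vision.calibration("wrist")["mtx"]);v_=h[:,:,2].astype(float)
def edge(prof,o,thr):  # first crossing below thr
    i=int(np.flatnonzero(prof<thr)[0]);return o+i-1+(prof[i-1]-thr)/(prof[i-1]-prof[i])
for c in (225,245,265,300,340,370,390,408):
    pn=cv2.blur(v_,(5,1))[:,c]
    print(c,"near",np.round(1000*loc(wpx2w(T,K,c,200-edge(pn[200:130:-1],0,120),.033)),1),"far",np.round(1000*loc(wpx2w(T,K,c,edge(pn[58:90],58,95),.033)),1))
for v in range(143,162,5):
    r=np.flatnonzero((v_[v,150:480]<112)&(h[v,150:480,1]>100))+150; p=[loc(wpx2w(T,K,q,v,.033))[1]*1000 for q in (r[0],r[-1])];print(v,np.round(p,1))
print(robot.current_time_s(),fl())
```

```text
225 near [ 1.1 52.8] far [61.1 51.8]
245 near [ 1.1 40.3] far [61.  39.5]
265 near [ 1.2 28.1] far [61.1 27.5]
300 near [1.1 7. ] far [61.2  6.8]
340 near [  1.2 -16.8] far [ 61.2 -16.7]
370 near [  1.2 -34.9] far [ 61.1 -34.5]
390 near [  1.3 -47.1] far [ 61.  -46.5]
408 near [  1.5 -58.4] far [ 60.9 -57.6]
143 [ 56.7 -61.7]
148 [ 56.8 -61.8]
153 [ 56.9 -61.3]
158 [ 57.  -61.4]
51.95 [0.31731364 0.53161789 0.51493609]
```

The board is square and flat: x about +1 mm, y about −2.4 mm, yaw about 0. The arm is clear, so I'm handing in.

```bash
python3 -c "
from station import workorder
print(workorder.close_job())"
```

```text
the job is handed in; nothing more can be done
None
```

The bead roller is closed and handed in at about 52 s: the upper board lies flat, grooves down, on the fixed board, about 1 mm back and 2.4 mm to one side, with the arm clear; no verdict came back, and I did not check the bystanders separately at the end.

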